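# Count off five slots on a shelf upright

### The job

Show a colleague where the shelf goes: with the fingertips held together and pointing down, count along the slots of the steel shelf upright, touching it lightly or pointing from just above it, one slot after another, beginning at the first slot at the end where the square plastic foot lies. Stop at the fifth slot, do not run on to the sixth, and rest the fingertips gently on the steel there; the program finishes while still holding them on that slot. Do not shove, grasp or lift the upright, and leave everything else on the bench where it is.

Things in the scene. Friction and masses are not known exactly. Their poses are not given: they have to be found in the camera images.
- upright: The shelf upright: a loose dark steel channel 44 mm wide, 520 mm long, 30 mm high, about 0.9 kg, lying roughly crosswise to the robot, slotted face up. Origin: centre of its underside, on the bench. y runs along its length, x across, z up. One row of 12 slots on its centre line (x = 0), 40 mm apart: y = -220, -180 ... 180, 220 mm.
- row_mid (a point): Middle of the upright's slotted top face, 30 mm above the bench, midway along the row; axes as the upright's. The face is flat, rigid steel; slots are 22 mm long (along y) and 10 mm wide, so shut fingertips rest on the steel around them. The finger's place is judged midway between the two pads (keep them shut): within 13 mm of the slot's centre.
- foot: The upright's foot: a loose black plastic cap, a 46 mm square block on a 60 mm square flange 6 mm thick, 30 mm high in all. It lies on the bench in line with the upright, about 65 mm from the end (to its centre); that is the end where counting begins. It may lie at either end, +y or -y; the tape roll lies at the other. Origin: centre of its underside. Leave it alone.
- tape: Bystander, leave alone: roll of tape lying flat, a ring of 86 mm outer diameter, 48 mm high, in line with the upright, 65 mm (to its centre) from the end opposite the foot. Origin: centre of its underside.
- carton_a: Bystander, leave alone: small white carton 45 x 75 x 45 mm high, on the far side of the upright, its centre about 95 mm from the row. Origin: centre of its underside.
- carton_b: Bystander, leave alone: another such small white carton, 45 x 75 x 45 mm high, on the far side of the upright, its centre about 100 mm from the row. Origin: centre of its underside.
- pen: Bystander, leave alone: black marker pen, 110 mm long, 14 mm thick, lying on the robot's side of the upright, about 85 mm from the row. Origin: underside of its middle.
- mallet: Bystander, leave alone: hammer with a wooden handle, some 270 mm long, lying along the upright on the robot's side about 115 mm from the row, under 60 mm high. Origin: on its underside, along the handle.
- label_roll: Bystander, leave alone: roll of white labels, 90 mm diameter, 60 mm high, standing on the far side of the upright, its centre about 118 mm from the middle of the row. Origin: centre of its underside.

How it is judged:
By the outcome, as a careful person would: the job done as asked, in the order asked, and still so for the second after the job is handed in, while the arm keeps its last pose, push and grip.
It also fails if it takes over 40 s, if anything falls off the work surface, if the arm or the gripper's body presses on something with over 40 N, if the wrist force passes 120 N, or if a joint passes its speed limit or range.

### The arm

A 7-joint arm with a two-finger parallel gripper is mounted at the origin on the work surface. World frame = base frame: x ahead of the robot, y to its left, z up, the work surface at z = 0. Lengths are in m, angles in rad, forces in N, time in s.
With the tool pointing down it reaches from about 0.4 to 0.85 m from the base axis. Payload 10.4 kg.
Tool frame: the origin (TCP) lies at the very end of the fingers, on their centre line; the grasp point (between the pads) lies 19 mm behind it; x points along the fingers, z is the direction in which the jaws open and shut, and the axes are right-handed (so a half turn about x gives the same grasp; the last joint's range is limited). The gripper opens to 85 mm and grips with 20 to 120 N. Pads are 22 mm wide; open, the fingers measure 114 mm over their backs; the gripper's body (76 mm by 85 mm) begins 54 mm behind the grasp point. The pads swing forward as they close: fully open they stand 13 mm farther back than shut.
Start: joints at [1.236, 0.332, -0.065, 1.46, 0.022, 1.35, -0.088], TCP at [0.192, -0.595, 0.231] pointing down, gripper open.
Joint ranges: [-2.6, 2.6], [-0.5, 2.12], [-1.47, 1.34], [0.16, 2.42], [-1.27, 4.41], [0.06, 2.06], [-2.6, 2.6]. Speed limits (rad/s): [2.22, 2.22, 2.79, 2.79, 3.14, 3.14, 3.14].

### API

Orientations are given as a unit quaternion [x, y, z, w].
In Python, from workcell import telemetry, viewer, manip, spot_in, mark_of gives the robot as it stands. The module is installed in compiled form; this text tells all that it offers.
- The arm moves only by the shell command python3 -m crank 'ROWS' [FORCE]. ROWS is JSON, a list of rows, each a list of 3 entries, a list of its own where there are three numbers: the closure, from 0 (fully open) to 1 (shut), then the shift along the world's x, y, z in cm, then the turn, a rotation vector about the world's x, y, z in rad. A call has 1 to 12 rows; each row shifts and turns the commanded pose from where the row before left it; what a row does not reach is not made up. A row lasts 1/12 s, in which the tool goes at most 41.7 mm and 7.16 degrees, less where a joint would pass 70% of its speed; a pose out of reach is approached as far as the arm can. A call with a gripper value outside its range is refused whole. The fingers move at their own pace and stop on an object; FORCE is the grip in N (left out, the last holds). Time passes only in rows, so rows that do not move let the fingers close. It gives the time, the measured TCP pose, the force and the opening at its end, in the units of the state.
- telemetry.get_obs(): the state, without advancing time (a new reading comes with each control period).
- viewer.camera(name): name is "scene" or "top" or "wrist"; returns a dict with "frame" (400x640x3 uint8, red, green, blue), "intrinsics" (3x3 intrinsics, pixels), "cam_to_world" (4x4, takes a point from camera to world coordinates). Camera axes: x right, y up, looking along -z (the intrinsics and any distortion apply to the point x, -y, -z); pixel columns grow to the right and rows downward; lengths in m; the calibration is good to about 2 mm. The wrist camera is an equidistant fisheye: a pixel r from the principal point sees the ray r / f radians off the axis. A picture is of the moment at which its call begins. There is no depth.
- manip.hand_in(): hands the job in, once; it reports no verdict.
Trained networks look in a picture, given as the dict that the camera call returned (one of the last four; its "shot" number tells which), for a name from the list of things; names that differ only in an ending like _2 or _b are one class to them, and where a whole thing is asked for, a point or a joint stands for the part that bears it (a point fixed in the world has none). Each returns a list of dicts, best first, with "conf" (0 to 1); they miss things now and then, are a little off and sometimes report something else, mostly with a low value. They report only what shows in the picture. A call takes as long as a camera call.
- spot_in(thing, picture): "location" ([x, y, z] in m, in the coordinates of the camera as it stood for that picture, good to about 4 mm: the middle of the surface that is visible of it).
- mark_of(thing, picture): "location" ([x, y, z] in m, in the coordinates of the camera as it stood for that picture, good to about 4 mm: a listed point, or the origin of a listed thing).
The state is a dict: "clock": time; "joint_pos": joint angles; "joint_velocities": joint speeds; "tau": joint torques, N m; "position": TCP position; "ee_rot": TCP orientation; "ft_force": force on the tool from outside, world axes, zero at the start; "torque": the same for the moment, N m; "grip_width": opening from 0.0 (shut) to 1.0 (fully open).
Only numpy, scipy, OpenCV 4.12 (cv2) and the standard library are available. Lean on these libraries where they do the work, as an engineer would, in place of code of your own. Each camera call takes 0.05 s, during which the arm holds its last target. There are 200 camera calls.

## Working session

There is one attempt and no reset: what is moved stays moved. The work goes in short steps, Python scripts to look and compute and a shell command to move; the robot and the scene stay as the last step left them, time stands still between calls to the robot, and variables do not carry over. Pictures are saved under pics/ and viewed, about 8 in all and at most 12, crops included, and the job is handed in when it is done.

```bash
mkdir -p pics; cat > h.py <<'E'
import numpy as np, cv2
from workcell import telemetry, viewer, manip, spot_in, mark_of
def w(p,l): 
    T=np.array(p["cam_to_world"]); return (T@np.r_[l,1])[:3]
def save(p,n): cv2.imwrite(f"pics/{n}.png",cv2.cvtColor(p["frame"],cv2.COLOR_RGB2BGR))
def proj(p,X):
    T=np.linalg.inv(np.array(p["cam_to_world"])); c=T@np.r_[X,1]; v=np.array([c[0],-c[1],-c[2]])
    q=np.array(p["intrinsics"])@v; return q[:2]/q[2]
def unproj(p,uv,z):
    T=np.array(p["cam_to_world"]); r=np.linalg.inv(np.array(p["intrinsics"]))@np.r_[uv,1]
    d=T[:3,:3]@np.array([r[0],-r[1],-r[2]]); o=T[:3,3]; return o+d*(z-o[2])/d[2]
E
python3 - <<'E'
from h import *
np.set_printoptions(precision=4,suppress=True)
o=telemetry.get_obs(); print(o["clock"],o["position"],o["ee_rot"],o["ft_force"],o["grip_width"])
for c in("top","scene"):
    p=viewer.camera(c); save(p,c)
    for t in("upright","row_mid","foot","tape","label_roll","pen","mallet","carton_a"):
        print(c,t,[(round(d["conf"],2),w(p,d["location"])) for d in mark_of(t,p)[:2]])
E
```

```text
0.0 [ 0.1916 -0.5945  0.2305] [ 0.4166  0.572  -0.416   0.5711] [ 0.5363  0.4689 -0.279 ] 1.0017123961272771
top upright [(0.91, array([0.5193, 0.0019, 0.0005])), (0.19, array([ 0.6066, -0.3072, -0.007 ]))]
top row_mid [(0.92, array([0.5199, 0.0058, 0.0312]))]
top foot [(0.67, array([0.4428, 0.3175, 0.0013]))]
top tape [(0.82, array([ 0.6075, -0.3063, -0.0057]))]
top label_roll [(0.72, array([ 0.6253,  0.0268, -0.0012]))]
top pen [(0.76, array([ 0.4082,  0.1123, -0.0043]))]
top mallet [(0.57, array([ 0.452 , -0.1866,  0.0003]))]
top carton_a [(0.97, array([ 0.5766,  0.1494, -0.0028])), (0.73, array([ 0.6561, -0.1205,  0.0024]))]
scene upright [(0.71, array([0.513 , 0.0031, 0.0053]))]
scene row_mid [(0.56, array([0.5194, 0.0053, 0.0319]))]
scene foot [(0.73, array([0.4427, 0.32  , 0.0003]))]
scene tape [(0.57, array([ 0.6034, -0.3029,  0.0024]))]
scene label_roll [(0.57, array([0.627 , 0.0247, 0.0046]))]
scene pen [(0.72, array([ 0.4005,  0.1111, -0.0021]))]
scene mallet [(0.6, array([ 0.4437, -0.1817, -0.0043]))]
scene carton_a [(0.76, array([0.5788, 0.1473, 0.0012])), (0.72, array([ 0.6517, -0.1209,  0.001 ]))]
```

View pics/top.png

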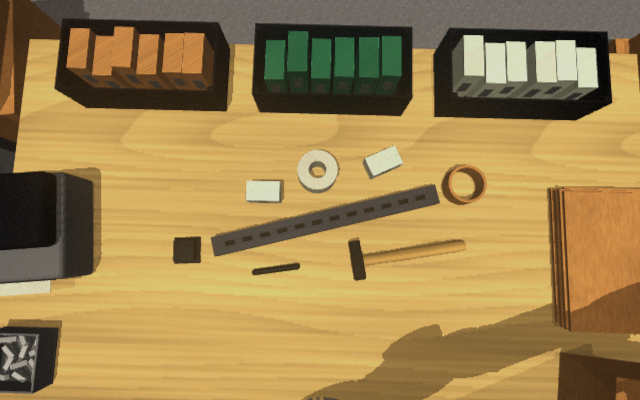

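View pics/scene.png

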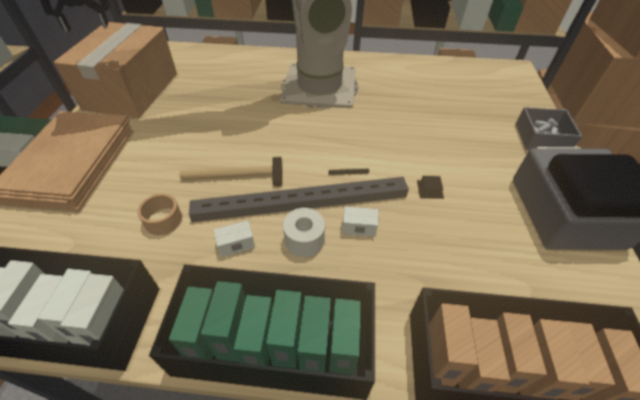

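The top view shows the upright from (213,246) to (437,194). The foot is at (187,250), on the world +y end, and the tape is at (464,183). Next I'll rectify the slotted face to locate the slots.

```bash
python3 - <<'E'
from h import *
np.set_printoptions(precision=4,suppress=True)
p=viewer.camera("top")
# rectified: column = (0.30-y)*1250 , row=(0.64-x)*1250
c=np.array([[.40,.30],[.40,-.30],[.64,-.30],[.64,.30]])
src=np.float32([proj(p,[x,y,.03]) for x,y in c]); dst=np.float32([[(.3-y)*1250,(.64-x)*1250] for x,y in c])
R=cv2.warpPerspective(p["frame"],cv2.getPerspectiveTransform(src,dst),(750,300),flags=cv2.INTER_CUBIC)
cv2.imwrite("pics/rect.png",R[:,:,::-1])
g=cv2.cvtColor(R,cv2.COLOR_RGB2GRAY).astype(np.float32)
# fit centre, angle by maximizing (ring - slot) contrast
from scipy.optimize import minimize
from scipy.ndimage import map_coordinates
a,b=np.meshgrid(np.linspace(-.007,.007,8),np.linspace(-.003,.003,4))
def score(q):
    d=np.array([np.sin(q[2]),-np.cos(q[2])]); n=np.array([d[1],-d[0]])
    def S(k,off): 
        P=[q[0],q[1]]+k*.04*d; X=P[0]+a*d[0]+(b+off)*n[0]; Y=P[1]+a*d[1]+(b+off)*n[1]
        return map_coordinates(g,[(.64-X)*1250,(.3-Y)*1250],order=1).mean()
    ks=np.arange(12)-5.5
    return sum(S(k,0)-.5*S(k,.011)-.5*S(k,-.011)-.5*S(k+.5,0)+.5*S(k+.5,0)*0 for k in ks)
best=min(((score(q),q) for x in np.arange(.51,.53,.003) for y in np.arange(-.012,.02,.003) for t in np.arange(.18,.3,.015) for q in [(x,y,t)]))
r=minimize(score,best[1],method="Nelder-Mead",options=dict(xatol=1e-5,initial_simplex=[np.add(best[1],v) for v in([0,0,0],[.002,0,0],[0,.002,0],[0,0,.01])]))
print(best,r.fun,r.x)
d=np.array([np.sin(r.x[2]),-np.cos(r.x[2])])
for i in range(12):
    s=r.x[:2]+(i-5.5)*.04*d; print(i+1,s)
    cv2.circle(R,(int((.3-s[1])*1250),int((.64-s[0])*1250)),2,(255,0,0),-1)
cv2.imwrite("pics/rect.png",R[:,:,::-1])
E
```

```text
(np.float32(-775.1133), (np.float64(0.51), np.float64(-0.012), np.float64(0.25500000000000006))) -1082.4727783203125 [ 0.5071 -0.0203  0.2608]
1 [0.4504 0.1923]
2 [0.4607 0.1536]
3 [0.471 0.115]
4 [0.4814 0.0763]
5 [0.4917 0.0377]
6 [ 0.502 -0.001]
7 [ 0.5123 -0.0396]
8 [ 0.5226 -0.0783]
9 [ 0.5329 -0.1169]
10 [ 0.5432 -0.1556]
11 [ 0.5536 -0.1942]
12 [ 0.5639 -0.2329]
```

View pics/rect.png

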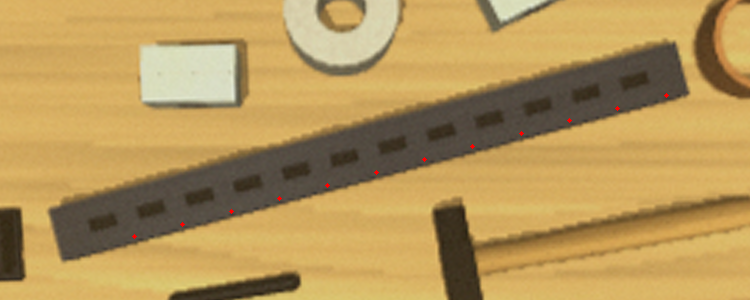

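The automatic fit locked onto the wood edge (red dots about 18 mm off the row), so I'm rejecting it. The slots are clear in the rectified picture: slot 1 at (102,222) and slot 12 at (634,80). That puts slot 1 at (0.462, 0.218) with a step of (+0.0103, −0.0387), and the middle at (0.519, 0.006), which agrees with the networks. I'll refine this with a local fit and start moving.

```bash
python3 - <<'E'
from h import *
R=cv2.imread("pics/rect.png"); g=cv2.cvtColor(R,cv2.COLOR_BGR2GRAY)
C=[]
for i in range(12):
    u,v=102+i*(532/11),222-i*(142/11); u0,v0=int(u)-18,int(v)-11
    m=g[v0:v0+23,u0:u0+37].astype(float); wt=np.clip(np.percentile(m,60)-8-m,0,None)
    yy,xx=np.mgrid[:23,:37]; C.append([.64-(v0+(wt*yy).sum()/wt.sum())/1250,.3-(u0+(wt*xx).sum()/wt.sum())/1250])
C=np.array(C); k=np.arange(1,13); f=[np.polyfit(k,C[:,j],1) for j in(0,1)]
print(f, np.abs(C-np.c_[np.polyval(f[0],k),np.polyval(f[1],k)]).max())
print(np.c_[k[:5],np.polyval(f[0],k[:5]),np.polyval(f[1],k[:5])].round(4))
E
python3 -m crank '[[1,[2.6,2.5,0],[0,0,0]],[1,[2.6,2.5,0],[0,0,0]],[1,[2.6,2.5,0],[0,0,0]],[1,[2.6,2.5,0],[0,0,0]],[1,[2.6,2.5,0],[0,0,0]],[1,[2.6,2.5,0],[0,0,0]],[1,[2.6,2.5,0],[0,0,0]],[1,[2.6,2.5,0],[0,0,0]],[1,[2.6,2.5,0],[0,0,0]],[1,[2.6,2.5,0],[0,0,0]],[1,[2.6,2.5,0],[0,0,0]],[1,[2.6,2.5,0],[0,0,0]]]' 20
```

```text
[array([0.01031856, 0.45183731]), array([-0.03872363,  0.25703981])] 0.00015161565234234065
[[1.     0.4622 0.2183]
 [2.     0.4725 0.1796]
 [3.     0.4828 0.1409]
 [4.     0.4931 0.1021]
 [5.     0.5034 0.0634]]
clock: 1.95
position: [0.5048, -0.2936, 0.2316]
ee_rot: [0.416, 0.571, -0.416, 0.572]
ft_force: [0.6, -0.3, 0.0]
grip_width: -0.0
```

```bash
python3 -m crank '[[1,[-0.3,3.8,0],[0,0,0]],[1,[-0.3,3.8,0],[0,0,0]],[1,[-0.3,3.8,0],[0,0,0]],[1,[-0.3,3.8,0],[0,0,0]],[1,[-0.3,3.8,0],[0,0,0]],[1,[-0.3,3.8,0],[0,0,0]],[1,[-0.3,3.8,0],[0,0,0]],[1,[-0.3,3.8,0],[0,0,0]],[1,[-0.3,3.8,0],[0,0,0]],[1,[-0.3,3.8,0],[0,0,0]],[1,[-0.6,3.8,0],[0,0,0]],[1,[-0.6,3.8,0],[0,0,0]]]'
python3 -m crank '[[1,[0,2.8,0],[0,0,0]],[1,[0,2.8,0],[0,0,0]],[1,[0,0,-3],[0,0,0]],[1,[0,0,-3],[0,0,0]],[1,[0,0,-3],[0,0,0]],[1,[0,0,-3],[0,0,0]],[1,[0,0,-1],[0,0,0]],[1,[0,0,0],[0,0,0]],[1,[0,0,0],[0,0,0]]]'
python3 - <<'E'
from h import *
p=viewer.camera("top");save(p,"t2"); 
f=p["frame"][130:290,150:470]; cv2.imwrite("pics/t2c.png",cv2.resize(f[:,:,::-1],None,fx=2.4,fy=2.4,interpolation=cv2.INTER_CUBIC))
p=viewer.camera("wrist");save(p,"w2"); print(p["intrinsics"],telemetry.get_obs()["position"])
E
```

```text
clock: 2.95
position: [0.4613, 0.1628, 0.2317]
ee_rot: [0.417, 0.571, -0.416, 0.572]
ft_force: [1.2, 0.3, 0.1]
grip_width: 0.0
clock: 3.7
position: [0.462, 0.2174, 0.1022]
ee_rot: [0.416, 0.572, -0.416, 0.572]
ft_force: [-0.4, 0.2, 0.7]
grip_width: 0.001
[[309.70691629   0.         323.73646698]
 [  0.         309.70691629 200.19760211]
 [  0.           0.           1.        ]] [0.4628649  0.21773186 0.10327524]
```

View pics/w2.png

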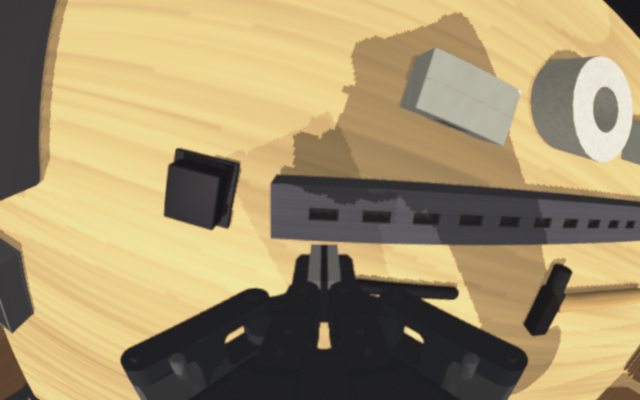

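View pics/t2c.png

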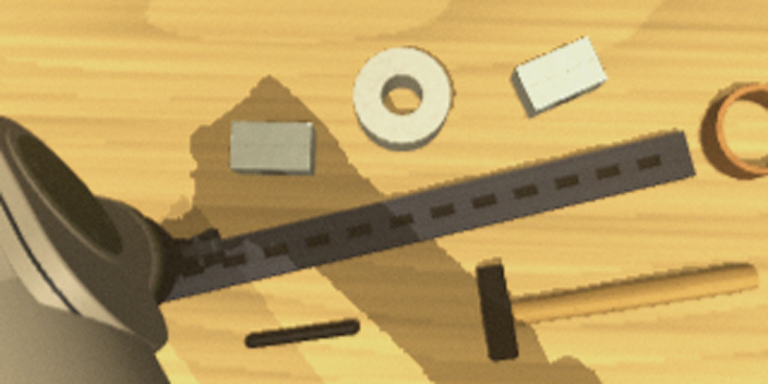

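The wrist view shows slot 1 at (323,214), slot 2 at (376,216) and slot 3 at (426,218). The fingertips are shut at about (323,248), still 73 mm above the face. As an independent check, I'll project these slots through the fisheye model.

```bash
cat >> h.py <<'E'
def fish(p,uv,z):
    K=np.array(p["intrinsics"]);d=np.array(uv)-K[:2,2];r=np.hypot(*d);t=r/K[0,0]
    v=np.r_[np.sin(t)*d/r,np.cos(t)];T=np.array(p["cam_to_world"]);q=T[:3,:3]@(v*[1,-1,-1]);return T[:3,3]+q*(z-T[2,3])/q[2]
E
python3 - <<'E'
from h import *
p=viewer.camera("wrist")
for uv in((323,214),(376,216),(426,218.5),(471,220),(510,221.5)): print(fish(p,uv,.03).round(4))
E
```

```text
[0.4602 0.2169 0.03  ]
[0.4709 0.1783 0.03  ]
[0.4809 0.1393 0.03  ]
[0.4914 0.1002 0.03  ]
[0.5016 0.061  0.03  ]
```

The two cameras agree within about 2 mm. Now I'll descend to just above slot 1.

```bash
python3 -m crank '[[1,[-0.1,0,-2],[0,0,0]],[1,[0,0,-2],[0,0,0]],[1,[0,0,-1.5],[0,0,0]],[1,[0,0,-0.5],[0,0,0]],[1,[0,0,-0.3],[0,0,0]],[1,[0,0,0],[0,0,0]],[1,[0,0,0],[0,0,0]],[1,[0,0,0],[0,0,0]],[1,[0,0,0],[0,0,0]]]'
python3 - <<'E'
from h import *
p=viewer.camera("wrist");save(p,"w3");cv2.imwrite("pics/w3c.png",cv2.resize(p["frame"][150:300,160:480,::-1],None,fx=2.4,fy=2.4,interpolation=cv2.INTER_CUBIC)); print(telemetry.get_obs()["position"])
E
```

```text
clock: 4.6
position: [0.4613, 0.2173, 0.0392]
ee_rot: [0.417, 0.571, -0.416, 0.572]
ft_force: [-0.0, -0.7, 0.2]
grip_width: 0.003
[0.46118952 0.21725103 0.03900637]
```

View pics/w3c.png

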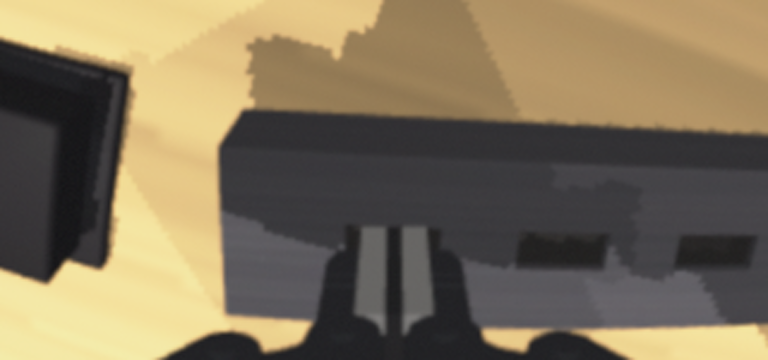

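The fingertips at (395,230) cover slot 1, with slots 2 and 3 next at (562,250) and (715,250). The clearance is about 9 mm. I'll go a little lower, then count with small hops.

```bash
python3 -m crank '[[1,[0,0,-0.4],[0,0,0]],[1,[0,0,0],[0,0,0]],[1,[0,0,0],[0,0,0]],[1,[0,0,0],[0,0,0]],[1,[0,0,0],[0,0,0]],[1,[0.25,-0.97,0.8],[0,0,0]],[1,[0.26,-0.97,0],[0,0,0]],[1,[0.26,-0.97,0],[0,0,0]],[1,[0.26,-0.96,-0.8],[0,0,0]],[1,[0,0,0],[0,0,0]],[1,[0,0,0],[0,0,0]],[1,[0,0,0],[0,0,0]]]'
python3 -m crank '[[1,[0,0,0],[0,0,0]],[1,[0,0,0],[0,0,0]],[1,[0,0,0],[0,0,0]],[1,[0.25,-0.97,0.8],[0,0,0]],[1,[0.26,-0.97,0],[0,0,0]],[1,[0.26,-0.97,0],[0,0,0]],[1,[0.26,-0.96,-0.8],[0,0,0]],[1,[0,0,0],[0,0,0]],[1,[0,0,0],[0,0,0]],[1,[0,0,0],[0,0,0]],[1,[0,0,0],[0,0,0]],[1,[0,0,0],[0,0,0]]]'
python3 -m crank '[[1,[0,0,0],[0,0,0]],[1,[0.25,-0.97,0.8],[0,0,0]],[1,[0.26,-0.97,0],[0,0,0]],[1,[0.26,-0.97,0],[0,0,0]],[1,[0.26,-0.96,-0.8],[0,0,0]],[1,[0,0,0],[0,0,0]],[1,[0,0,0],[0,0,0]],[1,[0,0,0],[0,0,0]],[1,[0,0,0],[0,0,0]],[1,[0,0,0],[0,0,0]],[1,[0,0,0],[0,0,0]]]'
python3 -m crank '[[1,[0.25,-0.97,0.8],[0,0,0]],[1,[0.26,-0.97,0],[0,0,0]],[1,[0.26,-0.97,0],[0,0,0]],[1,[0.26,-0.96,-0.8],[0,0,0]],[1,[0,0,0],[0,0,0]],[1,[0,0,0],[0,0,0]],[1,[0,0,0],[0,0,0]],[1,[0,0,0],[0,0,0]]]'
python3 - <<'E'
from h import *
p=viewer.camera("wrist");save(p,"w5"); print(telemetry.get_obs()["position"])
E
```

```text
clock: 5.65
position: [0.4707, 0.1786, 0.034]
ee_rot: [0.416, 0.572, -0.416, 0.571]
ft_force: [0.2, -0.4, -0.8]
grip_width: 0.002
clock: 6.65
position: [0.4813, 0.1403, 0.0344]
ee_rot: [0.416, 0.572, -0.416, 0.572]
ft_force: [0.6, -0.3, 0.3]
grip_width: 0.001
clock: 7.57
position: [0.4916, 0.1015, 0.0344]
ee_rot: [0.416, 0.572, -0.416, 0.572]
ft_force: [-0.1, 0.3, 0.0]
grip_width: -0.0
clock: 8.23
position: [0.5018, 0.063, 0.0342]
ee_rot: [0.416, 0.572, -0.416, 0.572]
ft_force: [-0.1, 0.5, 0.4]
grip_width: 0.003
[0.50183329 0.06295145 0.03433746]
```

View pics/w5.png

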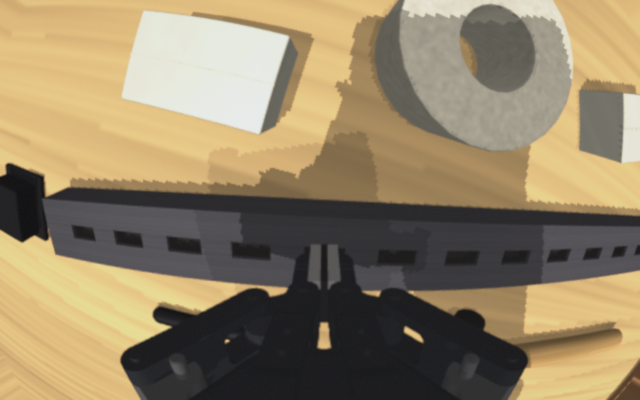

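Four slots show to the left of the fingertips, at columns 84, 128, 184 and 251, and seven to the right. The tips are therefore on slot 5. Next is a gentle descent to contact.

```bash
python3 -m crank '[[1,[0,0,-0.1],[0,0,0]],[1,[0,0,-0.1],[0,0,0]],[1,[0,0,-0.1],[0,0,0]],[1,[0,0,0],[0,0,0]],[1,[0,0,0],[0,0,0]]]'
python3 -m crank '[[1,[0,0,-0.05],[0,0,0]],[1,[0,0,-0.05],[0,0,0]],[1,[0,0,0],[0,0,0]],[1,[0,0,0],[0,0,0]]]'
```

```text
clock: 8.7
position: [0.5019, 0.0624, 0.0313]
ee_rot: [0.416, 0.572, -0.416, 0.572]
ft_force: [-0.1, -0.1, -0.1]
grip_width: -0.002
clock: 9.03
position: [0.5019, 0.0623, 0.0303]
ee_rot: [0.416, 0.572, -0.416, 0.572]
ft_force: [-0.0, 0.6, 0.5]
grip_width: 0.003
```

```bash
python3 -m crank '[[1,[0,0,-0.05],[0,0,0]],[1,[0,0,0],[0,0,0]],[1,[0,0,0],[0,0,0]],[1,[0,0,0],[0,0,0]]]'
```

```text
clock: 9.37
position: [0.5021, 0.0623, 0.0301]
ee_rot: [0.416, 0.571, -0.416, 0.572]
ft_force: [-1.4, -0.3, 5.4]
grip_width: -0.002
```

```bash
python3 -m crank '[[1,[0,0,0],[0,0,0]],[1,[0,0,0],[0,0,0]],[1,[0,0,0],[0,0,0]],[1,[0,0,0],[0,0,0]],[1,[0,0,0],[0,0,0]],[1,[0,0,0],[0,0,0]]]'
python3 - <<'E'
from h import *
p=viewer.camera("wrist");save(p,"w6");cv2.imwrite("pics/w6c.png",cv2.resize(p["frame"][150:300,20:640,::-1],None,fx=1.25,fy=1.25)); o=telemetry.get_obs();print(o["position"],o["ft_force"])
E
```

```text
clock: 9.87
position: [0.502, 0.0623, 0.0301]
ee_rot: [0.416, 0.571, -0.416, 0.572]
ft_force: [-2.0, -1.4, 5.6]
grip_width: 0.002
[0.50201904 0.06232805 0.03011231] [-3.14050558  0.17412116  4.89914331]
```

View pics/w6c.png

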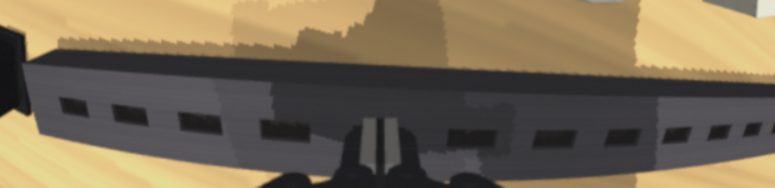

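The tips are at column 380, midway between slot 4 (286) and slot 6 (471). Four slots lie to the left, and the contact force is steady at about 5 N. Handing in.

```bash
python3 -c "
from workcell import manip; print(manip.hand_in())"
```

```text
the job is handed in; nothing more can be done
None
```

I counted along the upright with the fingertips shut and pointing down, starting at slot 1 on the foot's end (world +y). I pointed from about 4 mm above slots 1 to 4. I then lowered onto slot 5 and handed in at about 10 s, with the fingertips still resting there.

**Last checks:**
- **Position:** the fingertips were at (0.502, 0.062). My two camera estimates of slot 5 were (0.503, 0.063) from above and (0.502, 0.061) from the wrist, so they are within about 2 mm.
- **Count:** the wrist picture showed four slots on the foot's side of the fingertips, which sat midway between slots 4 and 6.
- **Contact:** vertical force was steady at about 5 N, with at most about 3 N sideways. The wrist pictures showed no sign that the upright had shifted.

**What went wrong:** my first automatic slot fit locked onto the upright's edge, about 18 mm off the row. I saw this in the picture and discarded it before moving.

**Not checked:** I took no final overhead picture. The arm stayed well clear of the other items along its whole path.

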